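# Stage the toner tins beside the mixing scale

### The job

The next colour is poured from the biggest toner tin to the smallest, so stand the four tins in the drip trays on the rack in order of size: the biggest in the tray nearest the scale, each next smaller one in the next tray along, the smallest at the far end. Stand each tin flat in the middle of its own tray, setting it down gently without tipping or dropping it. Do not touch the scale, and leave the freshly sprayed blue test shape where it lies.

Things in the scene. Friction and masses are not known exactly. Their poses are not given: they have to be found in the camera images.
- tin_a_center (a point): smallest of the four closed, upright tinplate tins with a blank paper label: a plain round cylinder 42 mm in diameter and 48 mm tall (mass 60 to 130 g), loose, standing on the bench at the start. This point is its centre, 24 mm above its underside; z is the tin's axis, its flat lid is 24 mm above this point
- tin_b_center (a point): second smallest of the four closed, upright tinplate tins with a blank paper label: a plain round cylinder 48 mm in diameter and 64 mm tall (mass 100 to 210 g), loose, standing on the bench at the start. This point is its centre, 32 mm above its underside; z is the tin's axis, its flat lid is 32 mm above this point
- tin_c_center (a point): second largest of the four closed, upright tinplate tins with a blank paper label: a plain round cylinder 54 mm in diameter and 82 mm tall (mass 170 to 350 g), loose, standing on the bench at the start. This point is its centre, 41 mm above its underside; z is the tin's axis, its flat lid is 41 mm above this point
- tin_d_center (a point): largest of the four closed, upright tinplate tins with a blank paper label: a plain round cylinder 60 mm in diameter and 102 mm tall (mass 260 to 540 g), loose, standing on the bench at the start. This point is its centre, 51 mm above its underside; z is the tin's axis, its flat lid is 51 mm above this point
- tray_1: one of four identical fixed black drip trays, 84 x 84 mm, in a straight row on a low metal rack (104 x 364 mm, 30 mm high), 88 mm from centre to centre; which tray has which place in the row changes each start. Origin: centre of its underside; its floor is 2 mm above, its thin lip rises to 5 mm above, 80 mm wide inside. z up, y along the row, x across it, away from the robot
- tray_2: one of four identical fixed black drip trays, 84 x 84 mm, in a straight row on a low metal rack (104 x 364 mm, 30 mm high), 88 mm from centre to centre; which tray has which place in the row changes each start. Origin: centre of its underside; its floor is 2 mm above, its thin lip rises to 5 mm above, 80 mm wide inside. z up, y along the row, x across it, away from the robot
- tray_3: one of four identical fixed black drip trays, 84 x 84 mm, in a straight row on a low metal rack (104 x 364 mm, 30 mm high), 88 mm from centre to centre; which tray has which place in the row changes each start. Origin: centre of its underside; its floor is 2 mm above, its thin lip rises to 5 mm above, 80 mm wide inside. z up, y along the row, x across it, away from the robot
- tray_4: one of four identical fixed black drip trays, 84 x 84 mm, in a straight row on a low metal rack (104 x 364 mm, 30 mm high), 88 mm from centre to centre; which tray has which place in the row changes each start. Origin: centre of its underside; its floor is 2 mm above, its thin lip rises to 5 mm above, 80 mm wide inside. z up, y along the row, x across it, away from the robot
- scale_front (a point): white paint-mixing scale with a round steel pan, 200 mm wide (y), 243 mm deep (x), 73 mm high, fixed on the bench past one end of the row of trays (which end changes each start; a low steel tool tray with a spray gun is past the other), about 0.37 m from the row's middle. This point: middle of its display edge, 30 mm up, 120 mm in -x from its centre. Delicate: not to be touched
- test_shape_side (a point): freshly sprayed blue car-shaped test piece, 193 x 92 mm, 42 mm high, lying loose on the bench beyond the rack, 40 mm or so behind it, not to be touched. This point is half-way along its side that faces the robot, 40 mm from its middle line, 20 mm above its underside; x is its long axis
Not all that is in view belongs to the job. Leave any purple or yellow look-alike of the part that bears tin_c_center alone.

How it is judged:
At the end, for the whole second after the job is handed in: Every tin stands upright (within 3.4 degrees) and at rest on the floor of a drip tray (height within 4 mm), its centre within 14 mm of the tray's centre; along the row the tins follow in order of size, the largest in the tray at the scale's end, the smallest at the other end (((horizontal distance between tin_a_center and tray_1 below 0.014 m and z of tin_a_center in the frame of tray_1 between 0.022 and 0.03 m) or (horizontal distance between tin_a_center and tray_2 below 0.014 m and z of tin_a_center in the frame of tray_2 between 0.022 and 0.03 m) or (horizontal distance between tin_a_center and tray_3 below 0.014 m and z of tin_a_center in the frame of tray_3 between 0.022 and 0.03 m) or (horizontal distance between tin_a_center and tray_4 below 0.014 m and z of tin_a_center in the frame of tray_4 between 0.022 and 0.03 m)) and angle between each of tin_a_center, tin_b_center, tin_c_center, tin_d_center's own z axis and vertical below 0.06 rad and linear speed of each of tin_a, tin_b, tin_c, tin_d below 0.02 m/s and ((horizontal distance between tin_b_center and tray_1 below 0.014 m and z of tin_b_center in the frame of tray_1 between 0.03 and 0.038 m) or (horizontal distance between tin_b_center and tray_2 below 0.014 m and z of tin_b_center in the frame of tray_2 between 0.03 and 0.038 m) or (horizontal distance between tin_b_center and tray_3 below 0.014 m and z of tin_b_center in the frame of tray_3 between 0.03 and 0.038 m) or (horizontal distance between tin_b_center and tray_4 below 0.014 m and z of tin_b_center in the frame of tray_4 between 0.03 and 0.038 m)) and ((horizontal distance between tin_c_center and tray_1 below 0.014 m and z of tin_c_center in the frame of tray_1 between 0.039 and 0.047 m) or (horizontal distance between tin_c_center and tray_2 below 0.014 m and z of tin_c_center in the frame of tray_2 between 0.039 and 0.047 m) or (horizontal distance between tin_c_center and tray_3 below 0.014 m and z of tin_c_center in the frame of tray_3 between 0.039 and 0.047 m) or (horizontal distance between tin_c_center and tray_4 below 0.014 m and z of tin_c_center in the frame of tray_4 between 0.039 and 0.047 m)) and ((horizontal distance between tin_d_center and tray_1 below 0.014 m and z of tin_d_center in the frame of tray_1 between 0.049 and 0.057 m) or (horizontal distance between tin_d_center and tray_2 below 0.014 m and z of tin_d_center in the frame of tray_2 between 0.049 and 0.057 m) or (horizontal distance between tin_d_center and tray_3 below 0.014 m and z of tin_d_center in the frame of tray_3 between 0.049 and 0.057 m) or (horizontal distance between tin_d_center and tray_4 below 0.014 m and z of tin_d_center in the frame of tray_4 between 0.049 and 0.057 m)) and horizontal distance between tin_a_center and tin_b_center below 0.125 m and horizontal distance between tin_b_center and tin_c_center below 0.125 m and horizontal distance between tin_c_center and tin_d_center below 0.125 m and horizontal distance between tin_d_center and scale_front below 0.36 m); the robot touches nothing.
It fails at once if a tin is tipped over (more than 30 degrees from upright) (angle between any of tin_a_center, tin_b_center, tin_c_center, tin_d_center's own z axis and vertical above 0.52 rad).
It fails at once if a tin is dropped from more than about 18 mm (it moves faster than 0.6 m/s while not held) ((linear speed of tin_a above 0.6 m/s and contact force between the fingers and tin_a below 0.05 N) or (linear speed of tin_b above 0.6 m/s and contact force between the fingers and tin_b below 0.05 N) or (linear speed of tin_c above 0.6 m/s and contact force between the fingers and tin_c below 0.05 N) or (linear speed of tin_d above 0.6 m/s and contact force between the fingers and tin_d below 0.05 N)).
It fails at once if the scale is touched with more than 1 N (contact force between anything else and scale above 1 N).
It fails at once if the wet test shape is shifted by more than 10 mm (distance of test_shape_side from where it was at the start of the episode above 0.01 m).
It also fails if it takes over 102 s, if anything falls off the work surface, if the arm or the gripper's body presses on something with over 40 N, if the wrist force passes 120 N, or if a joint passes its speed limit or range.

### The arm

A 7-joint arm with a two-finger parallel gripper is mounted at the origin on the work surface. World frame = base frame: x ahead of the robot, y to its left, z up, the work surface at z = 0. Lengths are in m, angles in rad, forces in N, time in s.
With the tool pointing down it reaches from about 0.4 to 0.85 m from the base axis. Payload 4.5 kg.
Tool frame: the origin (TCP) lies midway between the tips of the shut fingers; the grasp point (between the pads) lies 19 mm behind it; z points along the fingers, y is the line along which they close (so a half turn about z gives the same grasp; the last joint's range is limited). The gripper opens to 85 mm and grips with 20 to 120 N. Pads are 22 mm wide; open, the fingers measure 114 mm over their backs; the gripper's body (76 mm by 85 mm) begins 54 mm behind the grasp point. The pads swing forward as they close: fully open they stand 13 mm farther back than shut.
Start: joints at [1.364, 0.689, -0.195, 1.565, 0.157, 0.902, -0.215], TCP at [0.149, -0.607, 0.231] pointing down, gripper open.
Joint ranges: [-3.01, 3.01], [-0.46, 2.08], [-1.47, 1.51], [0.13, 2.56], [-1, 4.14], [0.04, 2.09], [-2.66, 2.66]. Speed limits (rad/s): [2.57, 2.57, 3.14, 3.14, 3.14, 3.14, 3.14].

### API

Orientations are given as a unit quaternion [x, y, z, w].
In Python, from station import arm gives the robot as it stands.
- The arm moves only by the tool jog_arm, never from a script. Its argument "targets" is a list of rows, each a list of 2 entries, a list of its own where there are three numbers: the shift along the tool's x, y, z in m, then the turn about the tool's z in degrees. A call has exactly 8 rows; each row is the pose to reach, as a shift and turn from the pose commanded when the call began, along the tool's axes at that moment; what a row does not reach only later rows make up. A row lasts 1/8 s, in which the tool goes at most 62.5 mm and 10.7 degrees, less where a joint would pass 70% of its speed; a pose out of reach is approached as far as the arm can. A call with a gripper value outside its range is refused whole. "hand" is the opening in per cent of the stroke, from 0 (shut) to 100 (fully open), set as the call begins (left out, the last holds). The fingers move at their own pace and stop on an object; "grip_force" is the grip in N (left out, the last holds). Time passes only in rows, so rows that repeat a pose let the fingers close, or fill a call up. It gives the time, the measured TCP pose, the force, the opening and the grip force at its end, in the units of the state.
- arm.state(): the state, without advancing time (a new reading comes with each control period).
- arm.get_image(name): name is "scene" or "top" or "wrist"; returns the picture (480x640x3 uint8, red, green, blue); there is no depth.
- arm.get_calibration(name): a dict with "camera_matrix" (3x3 intrinsics, pixels), "camera_from_world" (4x4, takes a point from world to camera coordinates); the wrist camera has in their place "T_tool_cam" (4x4, takes a point from camera to tool coordinates, whose origin is the TCP and whose axes are the flange's). Camera axes: x right, y up, looking along -z (the intrinsics and any distortion apply to the point x, -y, -z); pixel columns grow to the right and rows downward; lengths in m; the calibration is good to about 2 mm. The wrist camera is an equidistant fisheye: a pixel r from the principal point sees the ray r / f radians off the axis. A picture is of the moment at which its call begins: read the wrist's pose just before it. get_calibration takes no time and is no camera call.
- arm.finish_job(): hands the job in; it is judged then, once.
The state is a dict: "time_s": time; "joints": joint angles; "joint_vel": joint speeds; "joint_torque": joint torques, N m; "ee_pos": TCP position; "tcp_rot": TCP orientation; "force": force on the tool from outside, world axes, zero at the start; "ft_torque": the same for the moment, N m; "width": opening from 0.0 (shut) to 1.0 (fully open); "grip_force": force on a finger pad.
Only numpy, scipy, OpenCV 4.12 (cv2) and the standard library are available. Lean on these libraries where they do the work, as an engineer would, in place of code of your own. Each camera call takes 0.05 s, during which the arm holds its last target. There are 200 camera calls.

## Working session

There is one attempt and no reset: what is moved stays moved. The work goes in short steps, Python scripts to look and compute and a tool call to move; the robot and the scene stay as the last step left them, time stands still between calls to the robot, and variables do not carry over. Pictures are saved under pics/ and viewed, at most 14 in all, crops included, and the job is handed in when it is done.

Besides the shell and the picture viewer there is one more tool, called by a JSON object that holds its "name" and its "arguments". jog_arm: Moves the arm, as the interface text tells. Its arguments: {"type":"object","properties":{"targets":{"type":"array","items":{"type":"array"}},"hand":{"type":"number"},"grip_force":{"type":"number"}},"required":["targets"]}

```bash
mkdir -p pics; cat > h.py <<'E'
import numpy as np, cv2
from station import arm
def save(n,f):
    im=arm.get_image(n); cv2.imwrite(f'pics/{f}.png',cv2.cvtColor(im,cv2.COLOR_RGB2BGR)); return im
def ray(n,u,v):
    c=arm.get_calibration(n);K=np.array(c['camera_matrix']);T=np.linalg.inv(np.array(c['camera_from_world']))
    d=np.linalg.solve(K,[u,v,1.]);d=np.array([d[0],-d[1],-d[2]])
    return T[:3,3],T[:3,:3]@d
def onz(n,u,v,z):
    o,d=ray(n,u,v);return o+d*(z-o[2])/d[2]
def proj(n,p):
    c=arm.get_calibration(n);K=np.array(c['camera_matrix']);q=(np.array(c['camera_from_world'])@np.append(p,1))[:3]
    q=K@np.array([q[0],-q[1],-q[2]]);return q[:2]/q[2]
E
python3 - <<'E'
from h import *
for n in('top','scene'):
    save(n,n+'0');c=arm.get_calibration(n);print(n,{k:np.round(v,3).tolist() if not isinstance(v,str) else v for k,v in c.items()})
s=arm.state();print({k:np.round(v,3).tolist() for k,v in s.items()})
c=arm.get_calibration('wrist');print(c)
E
```

```text
top {'camera_matrix': [[452.939, 0.0, 328.493], [0.0, 452.939, 235.008], [0.0, 0.0, 1.0]], 'camera_from_world': [[-0.022, -0.999, -0.034, 0.038], [0.988, -0.027, 0.155, -0.573], [-0.156, -0.03, 0.987, -0.888], [0.0, 0.0, 0.0, 1.0]]}
scene {'camera_matrix': [[548.922, 0.0, 315.008], [0.0, 548.922, 249.157], [0.0, 0.0, 1.0]], 'camera_from_world': [[0.154, 0.988, -0.01, -0.095], [-0.652, 0.11, 0.75, 0.317], [0.743, -0.109, 0.661, -1.736], [0.0, 0.0, 0.0, 1.0]]}
{'time_s': 0.1, 'joints': [1.364, 0.69, -0.195, 1.566, 0.157, 0.903, -0.215], 'joint_vel': [0.001, -0.0, -0.0, -0.002, -0.001, 0.0, -0.001], 'joint_torque': [-0.004, -54.06, -1.272, -15.899, 0.009, 0.004, 0.0], 'ee_pos': [0.149, -0.606, 0.231], 'tcp_rot': [0.993, 0.12, -0.0, -0.001], 'force': [0.22, -0.195, -0.641], 'ft_torque': [-0.014, 0.039, -0.024], 'grip_force': 0.0, 'width': 0.995}
{'camera_matrix': array([[371.64829954,   0.        , 319.32346387],
       [  0.        , 371.64829954, 241.11007574],
       [  0.        ,   0.        ,   1.        ]]), 'T_tool_cam': array([[-4.94724141e-04,  9.46374915e-01,  3.23070080e-01,
         8.36136477e-02],
       [ 9.99999709e-01,  6.55640002e-04, -3.89256888e-04,
        -8.70984815e-04],
       [-5.80200622e-04,  3.23069793e-01, -9.46374964e-01,
        -1.42205665e-01],
       [ 0.00000000e+00,  0.00000000e+00,  0.00000000e+00,
         1.00000000e+00]])}
```

View pics/top0.png

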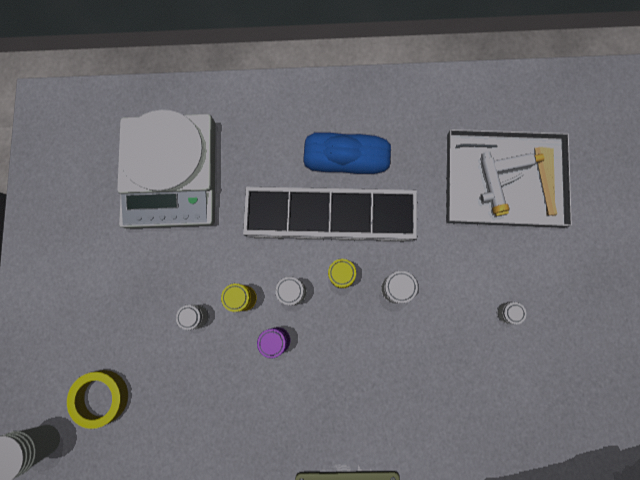

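View pics/scene0.png

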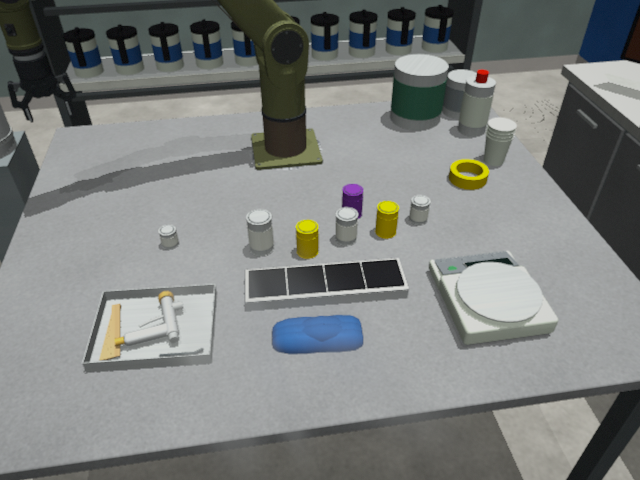

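Top view: the scale is at (165,170), on the +y side. White tins by size are D (401,288), C (290,292), B (188,317) and A (514,314). The yellow (237,297) and (342,273) and purple (272,342) ones are look-alikes. The trays run from (268,212) to (393,213), and the blue shape is at (347,153). I'll measure and confirm the tins in an enlarged crop.

```bash
cat > m.py <<'E'
from h import *
im=cv2.cvtColor(cv2.imread('pics/top0.png'),cv2.COLOR_BGR2RGB)
hsv=cv2.cvtColor(im,cv2.COLOR_RGB2HSV)
vis=cv2.cvtColor(im,cv2.COLOR_RGB2BGR)
o,_=ray('top',0,0);print('cam',o.round(3))
for n,(u,v),h,D in(('A',(514,314),.048,.042),('B',(188,317),.064,.048),('C',(290,292),.082,.054),('D',(401,288),.102,.060)):
    m=((hsv[...,2]>140)&(hsv[...,1]<60)).astype(np.uint8)
    k=np.zeros_like(m);cv2.circle(k,(u,v),26,1,-1);m=cv2.morphologyEx(m*k,cv2.MORPH_CLOSE,np.ones((5,5)))
    cs,_=cv2.findContours(m,cv2.RETR_EXTERNAL,cv2.CHAIN_APPROX_NONE);c=max(cs,key=cv2.contourArea)
    cv2.drawContours(vis,[c],-1,(0,0,255),1)
    # contour on lid plane; fit circle
    P=np.array([onz('top',*p,h)[:2] for p in c[:,0]+0.0])
    (cx,cy),r=cv2.minEnclosingCircle(P.astype(np.float32))
    A=np.c_[2*P,np.ones(len(P))];s=np.linalg.lstsq(A,(P**2).sum(1),rcond=None)[0];rf=np.sqrt(s[2]+s[0]**2+s[1]**2)
    print(n,'fit',s[:2].round(4),'D',round(2*rf,4),'enc',round(cx,4),round(cy,4),round(2*r,4),'exp',D)
    q=proj('top',[s[0],s[1],h]);cv2.circle(vis,tuple(int(round(x)) for x in q),1,(0,255,0),-1)
m=(im.max(2)<45).astype(np.uint8);k=np.zeros_like(m);k[180:245,240:422]=1
cs,_=cv2.findContours(m*k,cv2.RETR_EXTERNAL,cv2.CHAIN_APPROX_NONE)
for c in sorted(cs,key=lambda c:c[0,0,0]):
    if cv2.contourArea(c)<300: continue
    P=np.array([onz('top',*p,.033)[:2] for p in c[:,0]+0.0]).astype(np.float32)
    (ctr,sz,a)=cv2.minAreaRect(P);print('tray',np.round(ctr,4),np.round(sz,4),round(a,1));cv2.drawContours(vis,[c],-1,(0,255,0),1)
cv2.imwrite('pics/crop1.png',cv2.resize(vis[180:340,160:540],None,fx=2.1,fy=2.1,interpolation=cv2.INTER_CUBIC))
E
python3 m.py
```

```text
cam [ 0.429 -0.004  0.967]
A fit [ 0.4083 -0.3418] D 0.0402 enc 0.408 -0.3419 0.0428 exp 0.042
B fit [0.4142 0.3068] D 0.0462 enc 0.4141 0.3066 0.048 exp 0.048
C fit [0.4612 0.1022] D 0.0522 enc 0.4613 0.1023 0.0546 exp 0.054
D fit [ 0.4629 -0.1133] D 0.058 enc 0.4631 -0.1129 0.0606 exp 0.06
tray [ 0.6241 -0.0232] [0.0811 0.0799] 85.8
tray [ 0.6193 -0.1113] [0.0811 0.0811] 87.1
```

View pics/crop1.png

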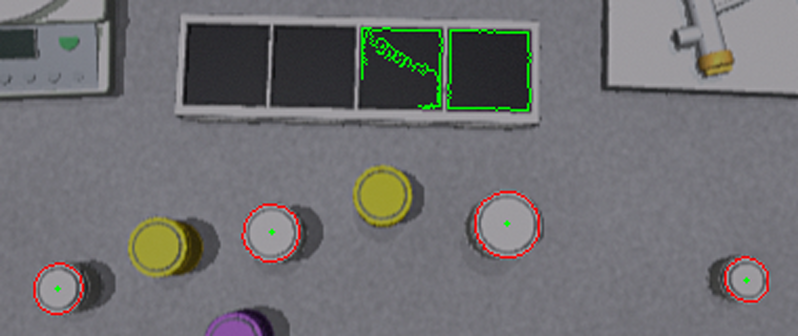

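The contours sit on the white lids and the diameters match (42, 48, 54 and 60 mm), so the tins are confirmed. Next: all the tray centres, and the first move towards tin A.

```bash
python3 - <<'E'
from h import *
im=cv2.imread('pics/top0.png');hsv=cv2.cvtColor(im,cv2.COLOR_BGR2HSV)
m=(im.max(2)<75).astype(np.uint8);k=np.zeros_like(m);k[180:245,240:422]=1
cs,_=cv2.findContours(m*k,cv2.RETR_EXTERNAL,cv2.CHAIN_APPROX_NONE)
for c in cs:
    if cv2.contourArea(c)<300: continue
    P=np.array([onz('top',*p,.033)[:2] for p in c[:,0]+0.0]).astype(np.float32)
    ctr,sz,a=cv2.minAreaRect(P);print('tray',np.round(ctr,4),np.round(sz,4),round(a,1))
for n,u,v in(('y1',237,297),('y2',342,273),('purple',272,342)):print(n,onz('top',u,v,.082).round(3))
print('scale edge',onz('top',120,226,.04).round(3),onz('top',212,226,.04).round(3),'shape near',onz('top',347,174,.03).round(3))
# cross-check tins in scene view: project lid centres
for n,p in dict(A=(.408,-.342,.048),B=(.414,.307,.064),C=(.461,.102,.082),D=(.463,-.113,.102)).items():print(n,proj('scene',p).round(0))
E
```

```text
tray [ 0.6191 -0.1115] [0.0818 0.0818] 87.9
tray [ 0.6238 -0.0235] [0.0823 0.0816] 88.2
tray [0.628  0.0643] [0.0833 0.0829] 86.8
tray [0.6323 0.1523] [0.0838 0.0829] 86.6
y1 [0.451 0.204 0.082]
y2 [ 0.492 -0.002  0.082]
purple [0.364 0.135 0.082]
scale edge [0.606 0.464 0.04 ] [0.601 0.268 0.04 ] shape near [ 0.707 -0.019  0.03 ]
A [166. 229.]
B [420. 199.]
C [346. 213.]
D [258. 216.]
```

{"name": "jog_arm", "arguments": {"targets": [[[0.04,-0.025,0.01],-9.5],[[0.08,-0.05,0.02],-19],[[0.12,-0.075,0.03],-28.5],[[0.16,-0.1,0.04],-38],[[0.2,-0.125,0.05],-47.5],[[0.24,-0.15,0.06],-57],[[0.28,-0.175,0.07],-66.5],[[0.315,-0.196,0.08],-76.2]], "hand": 100, "grip_force": 60}}

```text
time_s: 1.1
ee_pos: [0.4093, -0.3399, 0.1508]
tcp_rot: [0.705, 0.709, 0.0, -0.0]
force: [-1.1, -0.5, -0.1]
width: 0.998
grip_force: 0.0
```

{"name": "jog_arm", "arguments": {"targets": [[[0,0,0.025],0],[[0,0,0.05],0],[[0,0,0.075],0],[[0,0,0.1],0],[[0,0,0.12],0],[[0,0,0.132],0],[[0,0,0.14],0],[[0,0,0.14],0]]}}

```text
time_s: 2.1
ee_pos: [0.4082, -0.3415, 0.0111]
tcp_rot: [0.707, 0.707, -0.0, -0.0]
force: [0.1, 0.3, -0.2]
width: 1.002
grip_force: 0.0
```

{"name": "jog_arm", "arguments": {"targets": [[[0,0,0],0],[[0,0,0],0],[[0,0,0],0],[[0,0,0],0],[[0,0,0],0],[[0,0,0],0],[[0,0,0],0],[[0,0,0],0]], "hand": 0}}

```text
time_s: 3.1
ee_pos: [0.4082, -0.3418, 0.0121]
tcp_rot: [0.707, 0.707, -0.0, 0.0]
force: [-1.0, 1.0, 6.0]
width: 0.474
grip_force: 60.3
```

{"name": "jog_arm", "arguments": {"targets": [[[0,0,-0.03],0],[[0.01,0.01,-0.065],0],[[0.05,0.045,-0.09],0],[[0.09,0.085,-0.09],0],[[0.13,0.12,-0.09],0],[[0.17,0.155,-0.09],0],[[0.205,0.19,-0.09],0],[[0.23,0.211,-0.085],0]]}}

```text
time_s: 4.1
ee_pos: [0.6213, -0.1087, 0.0967]
tcp_rot: [0.706, 0.708, 0.001, 0.0]
force: [0.7, 0.2, -1.4]
width: 0.482
grip_force: 60.9
```

{"name": "jog_arm", "arguments": {"targets": [[[0,0,0.005],0],[[0,0,0.015],0],[[0,0,0.027],0],[[0,0,0.038],0],[[0,0,0.045],0],[[0,0,0.049],0],[[0,0,0.051],0],[[0,0,0.052],0]]}}

```text
time_s: 5.1
ee_pos: [0.6195, -0.1115, 0.0445]
tcp_rot: [0.707, 0.707, 0.0, 0.0]
force: [-0.5, 0.0, -0.7]
width: 0.478
grip_force: 60.9
```

{"name": "jog_arm", "arguments": {"targets": [[[0,0,0.001],0],[[0,0,0.0015],0],[[0,0,0.0015],0],[[0,0,0.0015],0],[[0,0,0.0015],0],[[0,0,0.0015],0],[[0,0,0.0015],0],[[0,0,0.0015],0]]}}

```text
time_s: 6.1
ee_pos: [0.6195, -0.1115, 0.0441]
tcp_rot: [0.707, 0.707, 0.0, 0.0]
force: [-2.7, -0.3, 7.0]
width: 0.481
grip_force: 61.3
```

{"name": "jog_arm", "arguments": {"targets": [[[0,0,0],0],[[0,0,0],0],[[0,0,0],0],[[0,0,0],0],[[0,0,0],0],[[0,0,0],0],[[0,0,0],0],[[0,0,0],0]], "hand": 70}}

```text
time_s: 7.1
ee_pos: [0.6192, -0.1115, 0.0428]
tcp_rot: [0.707, 0.707, -0.0, 0.0]
force: [0.0, 0.5, 0.1]
width: 0.699
grip_force: 0.0
```

{"name": "jog_arm", "arguments": {"targets": [[[0,0,-0.02],0],[[0,0,-0.06],0],[[0,0,-0.1],0],[[0,-0.02,-0.12],0],[[0,-0.065,-0.12],0],[[0,-0.11,-0.12],0],[[-0.001,-0.145,-0.12],0],[[-0.0015,-0.156,-0.12],0]], "hand": 70}}

```text
time_s: 8.1
ee_pos: [0.4615, -0.1134, 0.164]
tcp_rot: [0.707, 0.707, -0.001, 0.0]
force: [-0.1, -0.5, 0.2]
width: 0.701
grip_force: 0.0
```

{"name": "jog_arm", "arguments": {"targets": [[[0,0,0],0],[[0,0,0.015],0],[[0,0,0.035],0],[[0,0,0.055],0],[[0,0,0.075],0],[[0,0,0.095],0],[[0,0,0.105],0],[[0,0,0.106],0]], "hand": 100}}

```text
time_s: 9.1
ee_pos: [0.4642, -0.1128, 0.0563]
tcp_rot: [0.707, 0.707, 0.0, 0.0]
force: [1.1, -1.2, 0.8]
width: 1.001
grip_force: 0.0
```

{"name": "jog_arm", "arguments": {"targets": [[[0,0,0],0],[[0,0,0],0],[[0,0,0],0],[[0,0,0],0],[[0,0,0],0],[[0,0,0],0],[[0,0,0],0],[[0,0,0],0]], "hand": 0, "grip_force": 80}}

```text
time_s: 10.1
ee_pos: [0.463, -0.1133, 0.0576]
tcp_rot: [0.707, 0.707, -0.0, 0.0]
force: [-2.4, -0.1, 6.4]
width: 0.69
grip_force: 84.7
```

{"name": "jog_arm", "arguments": {"targets": [[[0,0,-0.02],0],[[0,0,-0.055],0],[[0,0,-0.095],0],[[0.02,0.015,-0.12],0],[[0.055,0.04,-0.12],0],[[0.1,0.07,-0.12],0],[[0.145,0.1,-0.12],0],[[0.19,0.13,-0.12],0]]}}

```text
time_s: 11.1
ee_pos: [0.5936, 0.0779, 0.1765]
tcp_rot: [0.707, 0.707, -0.001, -0.0]
force: [0.3, -0.6, -3.6]
width: 0.686
grip_force: 87.0
```

{"name": "jog_arm", "arguments": {"targets": [[[0.035,0.02,0],0],[[0.06,0.033,0],0],[[0.0756,0.0393,0.005],0],[[0.0756,0.0393,0.025],0],[[0.0756,0.0393,0.05],0],[[0.0756,0.0393,0.07],0],[[0.0756,0.0393,0.08],0],[[0.0756,0.0393,0.084],0]]}}

```text
time_s: 12.1
ee_pos: [0.6324, 0.1523, 0.0923]
tcp_rot: [0.707, 0.707, -0.0, -0.0]
force: [-0.6, 0.2, -4.3]
width: 0.682
grip_force: 87.0
```

{"name": "jog_arm", "arguments": {"targets": [[[0,0,0.001],0],[[0,0,0.002],0],[[0,0,0.003],0],[[0,0,0.004],0],[[0,0,0.0045],0],[[0,0,0.0055],0],[[0,0,0.0055],0],[[0,0,0.0055],0]]}}

```text
time_s: 13.1
ee_pos: [0.6328, 0.1528, 0.0897]
tcp_rot: [0.707, 0.707, 0.0, 0.001]
force: [-4.7, -1.6, 11.7]
width: 0.69
grip_force: 88.1
```

{"name": "jog_arm", "arguments": {"targets": [[[0,0,0],0],[[0,0,0],0],[[0,0,0],0],[[0,0,0],0],[[0,0,-0.02],0],[[0,0,-0.05],0],[[0,0,-0.08],0],[[0,0,-0.1],0]], "hand": 90}}

```text
time_s: 14.1
ee_pos: [0.6335, 0.1531, 0.1905]
tcp_rot: [0.707, 0.707, 0.002, 0.001]
force: [0.5, -0.4, -0.1]
width: 0.903
grip_force: 0.0
```

{"name": "jog_arm", "arguments": {"targets": [[[-0.01,-0.02,0],0],[[-0.02,-0.06,0],0],[[-0.03,-0.1,0],0],[[-0.04,-0.14,0],0],[[-0.0505,-0.165,0.01],0],[[-0.0505,-0.1715,0.03],0],[[-0.0505,-0.1715,0.05],0],[[-0.0505,-0.1715,0.07],0]]}}

```text
time_s: 15.1
ee_pos: [0.4621, 0.1024, 0.118]
tcp_rot: [0.707, 0.707, 0.001, 0.001]
force: [0.8, -0.4, -0.9]
width: 0.898
grip_force: 0.0
```

{"name": "jog_arm", "arguments": {"targets": [[[0,0,0.015],0],[[0,0,0.035],0],[[0,0,0.055],0],[[0,0,0.07],0],[[0,0,0.077],0],[[0,0,0.077],0],[[0,0,0.077],0],[[0,0,0.077],0]], "hand": 100}}

```text
time_s: 16.1
ee_pos: [0.4615, 0.1021, 0.0408]
tcp_rot: [0.707, 0.707, 0.0, 0.0]
force: [0.9, -0.1, 1.0]
width: 0.999
grip_force: 0.0
```

{"name": "jog_arm", "arguments": {"targets": [[[0,0,0],0],[[0,0,0],0],[[0,0,0],0],[[0,0,0],0],[[0,0,0],0],[[0,0,0],0],[[0,0,0],0],[[0,0,0],0]], "hand": 0}}

```text
time_s: 17.1
ee_pos: [0.4609, 0.102, 0.0407]
tcp_rot: [0.707, 0.707, -0.0, 0.0]
force: [-0.4, 0.1, 5.8]
width: 0.617
grip_force: 82.6
```

{"name": "jog_arm", "arguments": {"targets": [[[0,0,-0.02],0],[[0,0,-0.05],0],[[-0.005,0.015,-0.08],0],[[-0.015,0.05,-0.09],0],[[-0.025,0.09,-0.09],0],[[-0.033,0.13,-0.09],0],[[-0.0377,0.16,-0.09],0],[[-0.0377,0.167,-0.085],0]]}}

```text
time_s: 18.1
ee_pos: [0.6295, 0.0632, 0.1247]
tcp_rot: [0.708, 0.706, 0.0, 0.0]
force: [0.0, -0.1, -2.5]
width: 0.616
grip_force: 84.4
```

{"name": "jog_arm", "arguments": {"targets": [[[0,0,0.005],0],[[0,0,0.015],0],[[0,0,0.027],0],[[0,0,0.038],0],[[0,0,0.045],0],[[0,0,0.049],0],[[0,0,0.051],0],[[0,0,0.052],0]]}}

```text
time_s: 19.1
ee_pos: [0.6283, 0.0644, 0.0734]
tcp_rot: [0.707, 0.707, 0.0, 0.0]
force: [-0.1, 0.3, -2.3]
width: 0.614
grip_force: 84.4
```

{"name": "jog_arm", "arguments": {"targets": [[[0,0,0.0005],0],[[0,0,0.001],0],[[0,0,0.0015],0],[[0,0,0.002],0],[[0,0,0.002],0],[[0,0,0.002],0],[[0,0,0.002],0],[[0,0,0.002],0]]}}

```text
time_s: 20.1
ee_pos: [0.6282, 0.0644, 0.0728]
tcp_rot: [0.707, 0.707, 0.0, 0.0]
force: [-3.6, -0.5, 8.0]
width: 0.615
grip_force: 84.7
```

{"name": "jog_arm", "arguments": {"targets": [[[0,0,0],0],[[0,0,0],0],[[0,0,0],0],[[0,0,0],0],[[0,0,-0.02],0],[[0,0,-0.05],0],[[0,0,-0.08],0],[[0,0,-0.1],0]], "hand": 84}}

```text
time_s: 21.1
ee_pos: [0.6289, 0.0647, 0.1744]
tcp_rot: [0.707, 0.707, 0.001, 0.001]
force: [0.0, -0.4, 0.7]
width: 0.841
grip_force: 0.0
```

{"name": "jog_arm", "arguments": {"targets": [[[0.01,-0.03,0],0],[[0.03,-0.07,0],0],[[0.06,-0.11,0],0],[[0.1,-0.14,0],0],[[0.14,-0.17,0],0],[[0.18,-0.195,0],0],[[0.22,-0.21,0],0],[[0.2424,-0.214,0],0]], "hand": 100}}

```text
time_s: 22.1
ee_pos: [0.4128, 0.3101, 0.1729]
tcp_rot: [0.706, 0.709, 0.001, -0.001]
force: [0.4, -0.3, -0.2]
width: 1.0
grip_force: 0.0
```

{"name": "jog_arm", "arguments": {"targets": [[[0,0,0.02],0],[[0,0,0.05],0],[[0,0,0.08],0],[[0,0,0.11],0],[[0,0,0.135],0],[[0,0,0.147],0],[[0,0,0.149],0],[[0,0,0.149],0]]}}

```text
time_s: 23.1
ee_pos: [0.4146, 0.3072, 0.0231]
tcp_rot: [0.707, 0.707, 0.001, 0.0]
force: [0.5, -0.3, 0.5]
width: 1.0
grip_force: 0.0
```

{"name": "jog_arm", "arguments": {"targets": [[[0,0,0],0],[[0,0,0],0],[[0,0,0],0],[[0,0,0],0],[[0,0,0],0],[[0,0,0],0],[[0,0,0],0],[[0,0,0],0]], "hand": 0, "grip_force": 70}}

```text
time_s: 24.1
ee_pos: [0.4142, 0.3069, 0.0231]
tcp_rot: [0.707, 0.707, 0.0, 0.0]
force: [-1.4, -1.4, 6.9]
width: 0.549
grip_force: 71.2
```

{"name": "jog_arm", "arguments": {"targets": [[[0,0,-0.03],0],[[0,0,-0.07],0],[[0,0,-0.11],0],[[-0.02,0.005,-0.13],0],[[-0.06,0.01,-0.13],0],[[-0.11,0.02,-0.13],0],[[-0.16,0.03,-0.13],0],[[-0.21,0.04,-0.13],0]]}}

```text
time_s: 25.1
ee_pos: [0.4541, 0.095, 0.1523]
tcp_rot: [0.707, 0.707, -0.0, 0.0]
force: [2.0, 0.3, -1.2]
width: 0.545
grip_force: 72.3
```

{"name": "jog_arm", "arguments": {"targets": [[[-0.05,0.01,0],0],[[-0.095,0.03,0],0],[[-0.12,0.065,0],0],[[-0.1204,0.105,0],0],[[-0.1204,0.14,0.01],0],[[-0.1204,0.163,0.02],0],[[-0.1204,0.1696,0.03],0],[[-0.1204,0.1696,0.045],0]]}}

```text
time_s: 26.1
ee_pos: [0.6231, -0.0236, 0.1066]
tcp_rot: [0.707, 0.707, -0.0, -0.0]
force: [0.1, 0.3, -2.3]
width: 0.548
grip_force: 72.4
```

{"name": "jog_arm", "arguments": {"targets": [[[0,0,0.01],0],[[0,0,0.02],0],[[0,0,0.03],0],[[0,0,0.04],0],[[0,0,0.047],0],[[0,0,0.05],0],[[0,0,0.051],0],[[0,0,0.052],0]]}}

```text
time_s: 27.1
ee_pos: [0.6239, -0.0236, 0.0555]
tcp_rot: [0.707, 0.707, 0.0, 0.0]
force: [0.5, -0.3, -1.6]
width: 0.544
grip_force: 72.4
```

{"name": "jog_arm", "arguments": {"targets": [[[0,0,0.0005],0],[[0,0,0.001],0],[[0,0,0.0015],0],[[0,0,0.002],0],[[0,0,0.002],0],[[0,0,0.002],0],[[0,0,0.002],0],[[0,0,0.002],0]]}}

```text
time_s: 28.1
ee_pos: [0.6238, -0.0236, 0.0551]
tcp_rot: [0.707, 0.707, 0.0, 0.001]
force: [-3.5, -0.5, 11.5]
width: 0.543
grip_force: 72.9
```

{"name": "jog_arm", "arguments": {"targets": [[[0,0,0],0],[[0,0,0],0],[[0,0,0],0],[[0,0,0],0],[[0,0,-0.02],0],[[0,0,-0.05],0],[[0,0,-0.08],0],[[0,0,-0.11],0]], "hand": 77}}

```text
time_s: 29.1
ee_pos: [0.6239, -0.0235, 0.1658]
tcp_rot: [0.707, 0.707, 0.001, 0.0]
force: [1.6, -0.6, 0.3]
width: 0.768
grip_force: 0.0
```

{"name": "jog_arm", "arguments": {"targets": [[[0,0,-0.02],0],[[-0.03,-0.03,-0.03],0],[[-0.06,-0.07,-0.03],0],[[-0.09,-0.11,-0.03],0],[[-0.13,-0.14,-0.03],0],[[-0.17,-0.17,-0.03],0],[[-0.21,-0.19,-0.03],0],[[-0.25,-0.2,-0.03],0]]}}

```text
time_s: 30.1
ee_pos: [0.4225, -0.2751, 0.1947]
tcp_rot: [0.707, 0.707, -0.0, 0.001]
force: [-0.1, -0.2, 0.6]
width: 0.771
grip_force: 0.0
```

```bash
python3 - <<'E'
from h import *
im=save('top','top1');sc=save('scene','scene1')
hsv=cv2.cvtColor(im,cv2.COLOR_RGB2HSV)
T=dict(A=(.6191,-.1115,.080,.042),B=(.6238,-.0235,.096,.048),C=(.628,.0643,.114,.054),D=(.6323,.1523,.134,.06))
for n,(x,y,z,D) in T.items():
    q=proj('top',[x,y,z]);m=((hsv[...,2]>140)&(hsv[...,1]<60)).astype(np.uint8)
    k=np.zeros_like(m);cv2.circle(k,tuple(int(round(t)) for t in q),17,1,-1);m=cv2.morphologyEx(m*k,cv2.MORPH_CLOSE,np.ones((5,5)))
    c=max(cv2.findContours(m,cv2.RETR_EXTERNAL,cv2.CHAIN_APPROX_NONE)[0],key=cv2.contourArea)
    P=np.array([onz('top',*p,z)[:2] for p in c[:,0]+0.]).astype(np.float32);ctr,r=cv2.minEnclosingCircle(P)
    print(n,np.round(ctr,4),round(2*r,4),'err mm',np.round(1e3*(np.array(ctr)-[x,y]),1))
a=cv2.resize(im[120:300,150:450],(780,468));cv2.imwrite('pics/crop2.png',a[...,::-1])
b=cv2.resize(sc[190:370,230:570],(780,413));cv2.imwrite('pics/crop3.png',b[...,::-1])
print(arm.state()['ee_pos'])
E
```

```text
A [ 0.6207 -0.1107] 0.0425 err mm [1.6 0.8]
B [ 0.6306 -0.0238] 0.0578 err mm [ 6.8 -0.3]
C [0.6331 0.0637] 0.0613 err mm [ 5.1 -0.6]
D [0.6337 0.154 ] 0.0641 err mm [1.4 1.7]
[ 0.42140457 -0.27934003  0.19410869]
```

View pics/crop2.png

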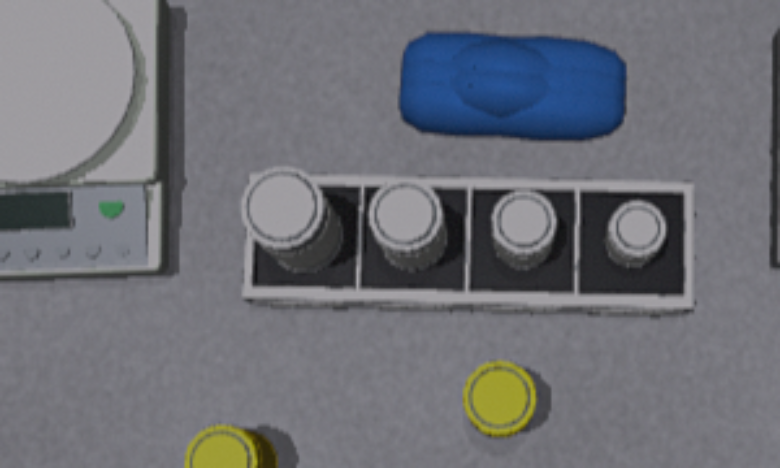

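View pics/crop3.png

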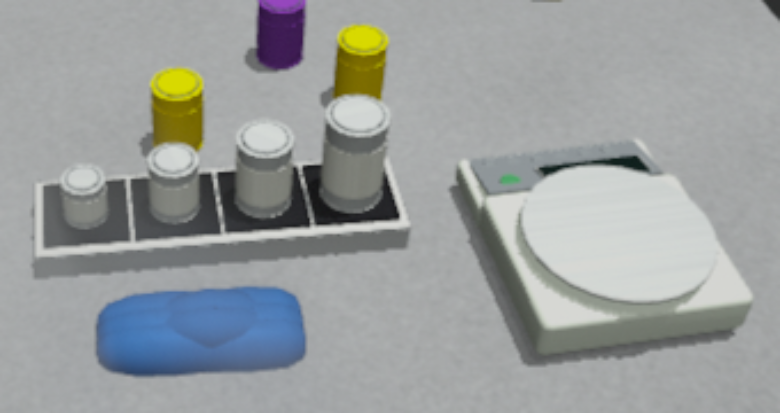

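Both views show the four tins upright and centred in their trays, biggest at the scale end, with the arm clear. The larger offsets for B and C (5–7 mm) come from masks that merged with the white rack rim: their fitted diameters are too big. I'm handing in.

```bash
python3 -c "
from station import arm
print(arm.finish_job())"
```

```text
the job is handed in; nothing more can be done
None
```

The four tins stand upright in the drip trays in order of size, biggest nearest the scale, and I handed the job in after about 30 s of robot time; the arm touched neither the scale nor the blue shape, and no verdict came back.

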